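# Put the mixed-up crock lids back on their own crocks

### The arm

A 7-joint arm with a two-finger parallel gripper is mounted at the origin on the work surface; the furniture and walls round the work are solid. World frame = base frame: x ahead of the robot, y to its left, z up, the work surface at z = 0. Lengths are in m, angles in rad, forces in N, time in s.
With the tool pointing down it reaches from about 0.4 to 0.9 m from the base axis. Payload 5.6 kg.
Tool frame: the origin (TCP) lies between the finger pads; the fingertips stand 14 mm ahead of it and the grasp point (between the pads) lies 5 mm behind it (robot.tips_ahead is the distance from the TCP to the fingertips, in m); z points along the fingers, y is the line along which they close (so a half turn about z gives the same grasp; the last joint's range is limited). The gripper opens to 92 mm and grips with 3 to 60 N. Pads are 20 mm wide; open, the fingers measure 128 mm over their backs; the gripper's body (75 mm by 189 mm) begins 69 mm behind the grasp point.
Start: joints at [-1.143, 0.468, -0.012, 1.603, 0.006, 1.071, -0.056], TCP at [0.295, 0.579, 0.229] pointing down, gripper open.
Joint ranges: [-2.53, 2.53], [-0.31, 2.02], [-1.57, 1.55], [0.28, 2.44], [-1.29, 4.43], [0.15, 1.84], [-2.92, 2.92]. Speed limits (rad/s): [2.57, 2.57, 3.14, 3.14, 3.14, 3.14, 3.14].

### API

Orientations are given as a unit quaternion [x, y, z, w].
In Python, from plant import robot, camera, get_calibration gives the robot as it stands. The module is installed in compiled form; this text tells all that it offers.
- The arm moves only by the shell command python3 -m handwheel 'ROWS' [FORCE]. ROWS is JSON, a list of rows, each an object with "gripper": the finger opening in mm, from 0 to 91.9; "xyz": the shift along the tool's x, y, z in mm, a list of three; "turn": the turn, a rotation vector about the tool's x, y, z in rad, a list of three. In form: [{"gripper": gripper, "xyz": [x, y, z], "turn": [rx, ry, rz]}, ...]. A call has 1 to 10 rows; each row is the pose to reach, as a shift and turn from the pose commanded when the call began, along the tool's axes at that moment; what a row does not reach only later rows make up. A row lasts 1/8 s, in which the tool goes at most 62.5 mm and 10.7 degrees, less where a joint would pass 70% of its speed; a pose out of reach is approached as far as the arm can. A call with a gripper value outside its range is refused whole. The fingers move at their own pace and stop on an object; FORCE is the grip in N (left out, the last holds). Time passes only in rows, so rows that repeat a pose let the fingers close. It gives the time, the measured TCP pose, the force, the opening and the grip force at its end, in the units of the state.
- robot.get_obs(): the state, without advancing time (a new reading comes with each control period).
- camera(name): name is "side" or "top" or "wrist"; returns the picture (480x640x3 uint8, red, green, blue); there is no depth.
- get_calibration(name): a dict with "fov_y" (degrees; the focal length in pixels is half the picture's height over the tangent of half this angle, whatever the lens; pixels are square), "cx", "cy" (the principal point, pixels), "eye" and "rotation" of the camera in the world; the wrist camera has in their place "mount" (4x4, takes a point from camera to tool coordinates, whose origin is the TCP and whose axes are the flange's). Camera axes: x right, y up, looking along -z (the intrinsics and any distortion apply to the point x, -y, -z); pixel columns grow to the right and rows downward; lengths in m; the calibration is good to about 2 mm. A picture is of the moment at which its call begins: read the wrist's pose just before it. get_calibration takes no time and is no camera call.
- robot.finish_job(): hands the job in; it is judged then, once.
The state is a dict: "time_s": time; "joint_pos": joint angles; "joint_velocities": joint speeds; "joint_efforts": joint torques, N m; "tool_pos": TCP position; "orientation": TCP orientation; "contact_force": force on the tool from outside, world axes, zero at the start; "wrist_torque": the same for the moment, N m; "grip_width": opening from 0.0 (shut) to 1.0 (fully open); "finger_force": force on a finger pad.
Only numpy, scipy, OpenCV 4.12 (cv2) and the standard library are available. Lean on these libraries where they do the work, as an engineer would, in place of code of your own. Each camera call takes 0.05 s, during which the arm holds its last target. There are 200 camera calls.

### The job

The lids of the three stoneware crocks were mixed up after washing, so none of them closes its crock. Put each lid on the crock of its own size so that its plug drops into the mouth and the flange lies flat on the rim; the empty tile is free for setting a lid down on the way. Set the lids down, do not drop them, and leave the crocks, the squeeze bottle and the tape roll standing where they are.

Things in the scene. Friction and masses are not known exactly. Their poses are not given: they have to be found in the camera images.
- lid_small_knob (a point): Small stoneware lid, 130 g: flange 88 mm across, 10 thick; on it an upright round knob 24 across, 36 tall, to grasp from above; under it a plug 12 deep, 54 across, tapering to 46. Point on the knob's axis, 22 mm above the flange top, 44 above the plug's underside (so above a flat surface it stands on), 32 above the mouth centre when seated; z up. Starts on the medium crock, loose: its plug is too narrow.
- lid_medium_knob (a point): Medium stoneware lid, 170 g: flange 102 mm across, 10 thick; on it an upright round knob 26 across, 36 tall, to grasp from above; under it a plug 12 deep, 68 across, tapering to 60. Point on the knob's axis, 22 mm above the flange top, 44 above the plug's underside (so above a flat surface it stands on), 32 above the mouth centre when seated; z up. Starts on the large crock, loose: its plug is too narrow.
- lid_large_knob (a point): Large stoneware lid, 220 g: flange 116 mm across, 10 thick; on it an upright round knob 28 across, 36 tall, to grasp from above; under it a plug 12 deep, 82 across, tapering to 74. Point on the knob's axis, 22 mm above the flange top, 44 above the plug's underside (so above a flat surface it stands on), 32 above the mouth centre when seated; z up. Starts on the small crock, perched: its plug is too wide.
- crock_small_mouth (a point): The small crock: a round-bellied stoneware jar standing upright, 86 mm tall, 122 mm across the belly, with a round mouth 60 mm across and a rim 86 mm across; 1.6 kg, it stands by its own weight. This point is the centre of the mouth, level with the top of the rim; z is up.
- crock_medium_mouth (a point): The medium crock: a round-bellied stoneware jar standing upright, 100 mm tall, 136 mm across the belly, with a round mouth 74 mm across and a rim 100 mm across; 1.6 kg, it stands by its own weight. This point is the centre of the mouth, level with the top of the rim; z is up.
- crock_large_mouth (a point): The large crock: a round-bellied stoneware jar standing upright, 114 mm tall, 150 mm across the belly, with a round mouth 88 mm across and a rim 114 mm across; 1.6 kg, it stands by its own weight. This point is the centre of the mouth, level with the top of the rim; z is up.
- spare_tile: A square off-white tile with a brown painted rosette, 200x200x9 mm, lying flat with nothing on it: a free spot for setting a lid down on the way. Origin at the middle of its underside; its top is 9 mm higher; x and y run along its edges.
- slip_trailer: A bystander: a small terracotta-coloured squeeze bottle with a pointed nozzle, 58 mm across and 110 mm tall, standing upright. Origin at the middle of its underside.
- tape_roll: A bystander: a roll of masking tape lying flat, 98 mm across and 25 mm tall. Origin at the middle of its underside.
Not all that is in view belongs to the job. What is shaped like the part that bears lid_medium_knob but orange is not meant.

How it is judged:
By the outcome, as a careful person would: the job done as asked, in the order asked, and still so for the second after the job is handed in, with the robot touching nothing.
It also fails if it takes over 104 s, if anything falls off the work surface, if the arm or the gripper's body presses on something with over 40 N, if the wrist force passes 120 N, or if a joint passes its speed limit or range.

## Working session

There is one attempt and no reset: what is moved stays moved. The work goes in short steps, Python scripts to look and compute and a shell command to move; the robot and the scene stay as the last step left them, time stands still between calls to the robot, and variables do not carry over. Pictures are saved under pics/ and viewed, at most 14 in all, crops included, and the job is handed in when it is done.

```bash
mkdir -p pics
python3 - <<'E'
from plant import robot,camera,get_calibration
import cv2,numpy as np
for n in("side","top"):
    c=get_calibration(n);print(n,c)
    cv2.imwrite(f"pics/{n}0.png",camera(n)[:,:,::-1])
print(get_calibration("wrist"));o=robot.get_obs();print(o["time_s"],o["tool_pos"],o["orientation"],robot.tips_ahead)
E
```

```text
side {'fov_y': 46.23904432208168, 'cx': 321.4779896624521, 'cy': 241.88215899685042, 'eye': array([0.78614453, 0.73872094, 1.39730304]), 'rotation': array([0.05799895, 0.2489102 , 0.94670933, 0.19601348])}
top {'fov_y': 47.4972201507736, 'cx': 325.1819051532429, 'cy': 235.40989758250143, 'eye': array([0.35784057, 0.05876798, 1.37569628]), 'rotation': array([ 0.03018787, -0.02206552, -0.70499316,  0.70822768])}
{'fov_y': 59.458806771967375, 'cx': 325.98575650935805, 'cy': 240.0073113537434, 'mount': array([[-1.25582511e-04,  9.61415073e-01,  2.75101877e-01,
         7.82839695e-02],
       [ 9.99999912e-01,  2.30787430e-04, -3.50052185e-04,
         4.14420623e-04],
       [-4.00035502e-04,  2.75101808e-01, -9.61415017e-01,
        -1.56227658e-01],
       [ 0.00000000e+00,  0.00000000e+00,  0.00000000e+00,
         1.00000000e+00]])}
0.1 [0.29470105 0.57880654 0.22779064] [ 2.33266673e-01  9.72412507e-01 -7.49960393e-04 -1.11259237e-04] 0.014
```

View pics/side0.png

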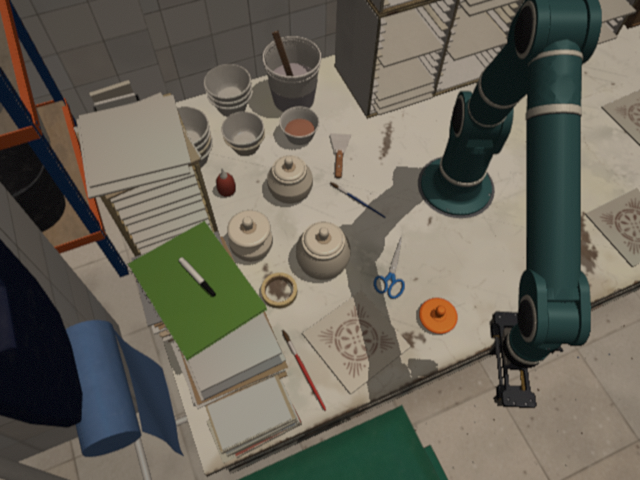

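View pics/top0.png

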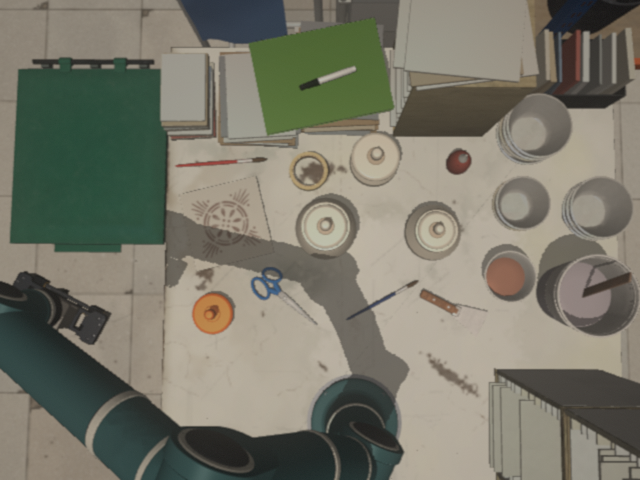

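```bash
cat > h.py <<'E'
import numpy as np,cv2
from scipy.spatial.transform import Rotation as R
from plant import robot,camera,get_calibration
def cam(n,o=None):
    c=get_calibration(n)
    if n=="wrist":
        o=o or robot.get_obs();T=np.eye(4);T[:3,:3]=R.from_quat(o["orientation"]).as_matrix();T[:3,3]=o["tool_pos"]
        M=T@c["mount"];E,Q=M[:3,3],M[:3,:3]
    else: E,Q=np.array(c["eye"]),R.from_quat(c["rotation"]).as_matrix()
    return E,Q,240/np.tan(np.radians(c["fov_y"]/2)),c["cx"],c["cy"]
def ray(C,u,v):
    E,Q,f,cx,cy=C;d=Q@np.array([(u-cx)/f,-(v-cy)/f,-1]);return E,d/np.linalg.norm(d)
def onz(C,u,v,z):
    E,d=ray(C,u,v);return E+d*(z-E[2])/d[2]
def tri(a,b):
    (p,d),(q,e)=a,b;s=np.linalg.lstsq(np.c_[d,-e],q-p,rcond=None)[0]
    x,y=p+d*s[0],q+e*s[1];return (x+y)/2,np.linalg.norm(x-y)
def proj(C,P):
    E,Q,f,cx,cy=C;p=Q.T@(np.asarray(P)-E);return cx+f*p[0]/-p[2],cy-f*p[1]/-p[2]
E
python3 - <<'E'
from h import *
T,S=cam("top"),cam("side")
t={"M/large":(326,226),"L/small":(376,155),"S/med":(436,230)}
s={"M/large":(323,231),"L/small":(249,217),"S/med":(289,162)}
for k in t: print(k,tri(ray(T,*t[k]),ray(S,*s[k])))
for k,z,u in[("tile",.009,(223,218)),("trailer",.11,(458,160)),("tape",.025,(309,170)),("shelfcorner",.3,(394,135)),("orange",.05,(212,313))]:print(k,onz(T,*u,z))
print(tri(ray(T,394,135),ray(S,215,240)), tri(ray(T,397,67),ray(S,82,194)),tri(ray(T,388,108),ray(S,205,222)))
im={n:cv2.imread(f"pics/{n}0.png") for n in("top","side")}
f=lambda n,d:np.hstack([cv2.resize(im[n][v-32:v+33,u-32:u+33],(260,260),interpolation=2) for u,v in d.values()])
cv2.imwrite("pics/crop1.png",np.vstack([f("top",t),f("side",s)]))
E
```

```text
M/large (array([0.47127901, 0.07022797, 0.15364478]), np.float64(0.0040882113240816795))
L/small (array([ 0.6323534 , -0.04196606,  0.15765371]), np.float64(0.0034793834932933345))
S/med (array([ 0.46486356, -0.17954534,  0.13998746]), np.float64(0.00517889843920037))
tile [0.50199967 0.33285881 0.009     ]
trailer [ 0.63010246 -0.23695706  0.11      ]
tape [0.62203791 0.11592353 0.025     ]
shelfcorner [ 0.63961146 -0.06544146  0.3       ]
orange [0.26676345 0.3469311  0.05      ]
(array([ 0.72450313, -0.10383296, -0.00113925]), np.float64(0.013498983368219825)) (array([ 0.88751782, -0.10416802,  0.30261561]), np.float64(0.21080350835762662)) (array([ 0.74106079, -0.06975475,  0.16011785]), np.float64(0.005549758283845432))
```

View pics/crop1.png

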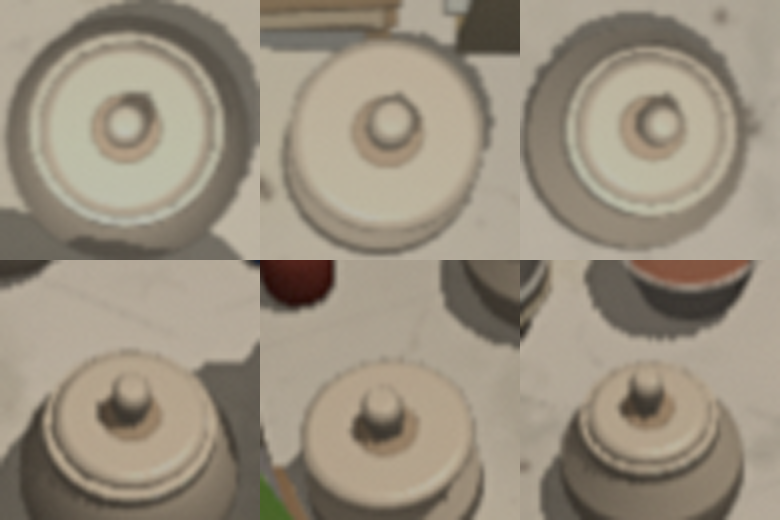

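Candidates: the three stoneware lids, which are the large one on the small crock (top 376,153), the medium one on the large crock (326,224) and the small one on the medium crock (439,229). There is also the orange decoy lid (212,313), which is not meant. The crop matches the description: the large lid is perched high on a gap, while the other two lie on visible rims. The order is large lid to tile, small lid to small crock, medium lid to medium crock, then large lid to large crock.

```bash
cat >> h.py <<'E'
def rel(target,tx=None,lower=0):
    "shift in tool axes (mm) from current pose to world target, optional turn so tool x points at azimuth tx(deg)"
    o=robot.get_obs();r=R.from_quat(o["orientation"]);d=r.inv().apply(np.array(target)-o["tool_pos"])*1000
    a=r.as_matrix()[:,0];az=np.degrees(np.arctan2(a[1],a[0]));m=r.as_matrix()
    print("t",o["time_s"],"rel mm",d.round(1),"az",az.round(1),"toolz",m[:,2].round(3),"turn z",None if tx is None else -np.radians((tx-az+180)%360-180).round(3))
E
python3 - <<'E'
from h import *
T,S=cam("top"),cam("side")
for k,z,t,s in[("M",.155,(325.5,224.5),(323.2,231)),("L",.140,(376,153.5),(247.5,220)),("S",.141,(439.2,229),(288.5,160))]:
    print(k,tri(ray(T,*t),ray(S,*s)),onz(T,*t,z),onz(S,*s,z))
rel([.63,-.045,.26],180)
E
```

```text
M (array([0.47306914, 0.07204547, 0.15809301]), np.float64(0.0013331709732981357)) [0.47279341 0.07243404 0.155     ] [0.47283911 0.06999967 0.155     ]
L (array([ 0.63805457, -0.04267462,  0.14569924]), np.float64(0.0024455881684761465)) [ 0.63827934 -0.04248104  0.14      ] [ 0.63835676 -0.04704924  0.14      ]
S (array([ 0.46556557, -0.18533106,  0.14307843]), np.float64(0.0020382050473467532)) [ 0.46488258 -0.18516967  0.141     ] [ 0.46583751 -0.18753235  0.141     ]
t 0.1 rel mm [-581.8 -403.9  -31.5] az 153.0 toolz [-0.001 -0.001 -1.   ] turn z -0.471
```

```bash
python3 -m handwheel '[{"gripper":70,"xyz":[-50,-34,-32],"turn":[0,0,-0.05]},{"gripper":70,"xyz":[-100,-68,-32],"turn":[0,0,-0.1]},{"gripper":70,"xyz":[-150,-102,-32],"turn":[0,0,-0.15]},{"gripper":70,"xyz":[-200,-136,-32],"turn":[0,0,-0.2]},{"gripper":70,"xyz":[-250,-170,-32],"turn":[0,0,-0.25]},{"gripper":70,"xyz":[-300,-204,-32],"turn":[0,0,-0.3]},{"gripper":70,"xyz":[-350,-238,-32],"turn":[0,0,-0.35]},{"gripper":70,"xyz":[-400,-272,-32],"turn":[0,0,-0.4]},{"gripper":70,"xyz":[-450,-306,-32],"turn":[0,0,-0.45]},{"gripper":70,"xyz":[-500,-340,-32],"turn":[0,0,-0.471]}]' 30
python3 -c "
from h import *
rel([.638,-.044,.26],180)"
```

```text
time_s: 1.35
tool_pos: [0.5867, 0.0477, 0.2604]
orientation: [-0.001, 1.0, 0.0, -0.0]
contact_force: [0.6, 0.6, -0.8]
grip_width: 0.763
finger_force: 0.0
t 1.35 rel mm [-51.2 -91.8   0.4] az -179.9 toolz [-0.  0. -1.] turn z 0.001
```

```bash
python3 -m handwheel '[{"gripper":70,"xyz":[-26,-46,0],"turn":[0,0,0]},{"gripper":70,"xyz":[-51,-92,0],"turn":[0,0,0]},{"gripper":70,"xyz":[-51,-92,0],"turn":[0,0,0]}]'
python3 - <<'E'
from h import *
o=robot.get_obs();C=cam("wrist",o);im=camera("wrist")[:,:,::-1];cv2.imwrite("pics/w1.png",im)
print(o["tool_pos"],proj(C,[.638,-.044,.144]))
E
```

```text
time_s: 1.72
tool_pos: [0.6377, -0.0482, 0.2598]
orientation: [0.004, 1.0, -0.001, -0.0]
contact_force: [-0.6, -0.3, -0.6]
grip_width: 0.761
finger_force: 0.0
[ 0.63774207 -0.04816777  0.25978144] (np.float64(331.56039509288104), np.float64(240.65162671594067))
```

View pics/w1.png

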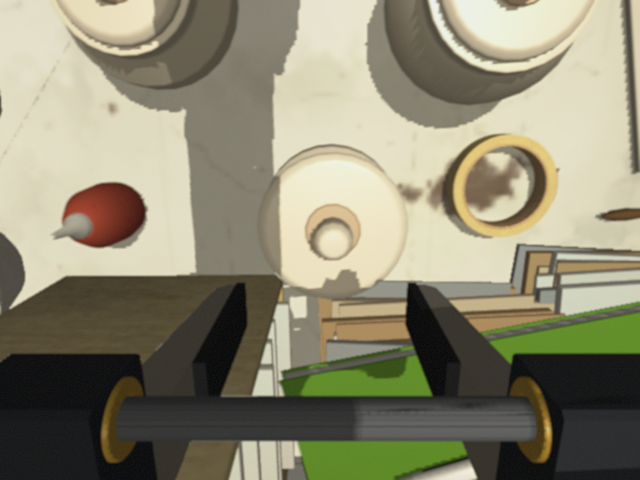

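The wrist view shows the large lid's knob top at (331,239), against a predicted (331.6,240.6), so its position is confirmed. The squeeze bottle, the tape and the rack (brown face at lower left) all stand clear.

```bash
python3 -c "
from h import *
rel([.638,-.044,.128],180)
C=cam('wrist'); print(onz(C,282,278,0),onz(C,100,355,.1),onz(C,100,355,.2))"
python3 -m handwheel '[{"gripper":70,"xyz":[0,0,50],"turn":[0,0,0]},{"gripper":70,"xyz":[0,0,100],"turn":[0,0,0]},{"gripper":70,"xyz":[0,0,120],"turn":[0,0,0]},{"gripper":70,"xyz":[0,0,132],"turn":[0,0,0]},{"gripper":70,"xyz":[0,0,132],"turn":[0,0,0]}]'
```

```text
t 1.775 rel mm [ -1.1   0.9 131.7] az 179.8 toolz [-0.001 -0.001 -1.   ] turn z -0.004
[ 0.71938133 -0.09100573  0.        ] [ 0.75003285 -0.23629616  0.1       ] [ 0.68968532 -0.17535859  0.2       ]
time_s: 2.4
tool_pos: [0.6376, -0.0421, 0.1291]
orientation: [-0.0, 1.0, 0.0, 0.0]
contact_force: [0.4, 0.2, 0.6]
grip_width: 0.762
finger_force: 0.0
```

```bash
python3 -m handwheel '[{"gripper":20,"xyz":[0,0,0],"turn":[0,0,0]},{"gripper":20,"xyz":[0,0,0],"turn":[0,0,0]},{"gripper":20,"xyz":[0,0,0],"turn":[0,0,0]},{"gripper":20,"xyz":[0,0,0],"turn":[0,0,0]},{"gripper":20,"xyz":[0,0,0],"turn":[0,0,0]},{"gripper":20,"xyz":[0,0,-10],"turn":[0,0,0]},{"gripper":20,"xyz":[0,0,-60],"turn":[0,0,0]},{"gripper":20,"xyz":[0,0,-120],"turn":[0,0,0]},{"gripper":20,"xyz":[0,0,-140],"turn":[0,0,0]},{"gripper":20,"xyz":[0,0,-140],"turn":[0,0,0]}]' 30
python3 - <<'E'
from h import *
im=camera("top")[:,:,::-1];cv2.imwrite("pics/t2.png",im)
rel([.50,.333,.26],180)
E
```

```text
time_s: 3.65
tool_pos: [0.638, -0.0424, 0.2707]
orientation: [-0.0, 1.0, 0.0, 0.002]
contact_force: [-0.3, 1.1, -2.2]
grip_width: 0.3
finger_force: 30.0
t 3.7 rel mm [136.9 375.4   8.8] az -180.0 toolz [ 0.  0. -1.] turn z 0.0
```

```bash
python3 -m handwheel '[{"gripper":20,"xyz":[15,40,0],"turn":[0,0,0]},{"gripper":20,"xyz":[34,94,0],"turn":[0,0,0]},{"gripper":20,"xyz":[54,147,0],"turn":[0,0,0]},{"gripper":20,"xyz":[73,200,0],"turn":[0,0,0]},{"gripper":20,"xyz":[93,253,20],"turn":[0,0,0]},{"gripper":20,"xyz":[110,305,60],"turn":[0,0,0]},{"gripper":20,"xyz":[125,345,110],"turn":[0,0,0]},{"gripper":20,"xyz":[137,375,150],"turn":[0,0,0]},{"gripper":20,"xyz":[137,375,190],"turn":[0,0,0]},{"gripper":20,"xyz":[137,375,195],"turn":[0,0,0]}]'
python3 -c "
from h import *
rel([.50,.333,.0525],180)"
```

```text
time_s: 4.95
tool_pos: [0.4967, 0.3305, 0.069]
orientation: [-0.001, 1.0, -0.003, -0.004]
contact_force: [-0.2, -0.1, -1.8]
grip_width: 0.302
finger_force: 30.0
t 4.95 rel mm [-3.4  2.6 16.4] az -179.9 toolz [-0.008 -0.006 -1.   ] turn z 0.001
```

```bash
python3 -m handwheel '[{"gripper":20,"xyz":[0,0,0],"turn":[0,0,0]},{"gripper":20,"xyz":[0,0,6],"turn":[0,0,0]},{"gripper":20,"xyz":[0,0,12],"turn":[0,0,0]},{"gripper":20,"xyz":[0,0,16],"turn":[0,0,0]},{"gripper":20,"xyz":[0,0,19],"turn":[0,0,0]},{"gripper":20,"xyz":[0,0,21],"turn":[0,0,0]},{"gripper":20,"xyz":[0,0,21],"turn":[0,0,0]}]'
```

```text
time_s: 5.82
tool_pos: [0.5001, 0.3324, 0.0524]
orientation: [-0.0, 1.0, -0.0, -0.0]
contact_force: [-0.7, 1.2, -1.6]
grip_width: 0.302
finger_force: 30.0
```

```bash
python3 -m handwheel '[{"gripper":20,"xyz":[0,0,0.7],"turn":[0,0,0]},{"gripper":20,"xyz":[0,0,1.4],"turn":[0,0,0]},{"gripper":20,"xyz":[0,0,1.4],"turn":[0,0,0]}]'
```

```text
time_s: 6.2
tool_pos: [0.5003, 0.3326, 0.0519]
orientation: [-0.0, 1.0, 0.0, 0.0]
contact_force: [-1.5, -1.9, 5.3]
grip_width: 0.296
finger_force: 30.0
```

```bash
python3 -m handwheel '[{"gripper":70,"xyz":[0,0,0],"turn":[0,0,0]},{"gripper":70,"xyz":[0,0,0],"turn":[0,0,0]},{"gripper":70,"xyz":[0,0,0],"turn":[0,0,0]},{"gripper":70,"xyz":[0,0,-40],"turn":[0,0,0]},{"gripper":70,"xyz":[0,0,-100],"turn":[0,0,0]},{"gripper":70,"xyz":[0,0,-160],"turn":[0,0,0]},{"gripper":70,"xyz":[3,-40,-205],"turn":[0,0,0]},{"gripper":70,"xyz":[6,-100,-205],"turn":[0,0,0]},{"gripper":70,"xyz":[10,-160,-205],"turn":[0,0,0]},{"gripper":70,"xyz":[14,-220,-205],"turn":[0,0,0]}]'
python3 -c "
from h import *
rel([.466,-.186,.26],180)"
```

```text
time_s: 7.45
tool_pos: [0.486, 0.1106, 0.2565]
orientation: [-0.0, 1.0, 0.0, 0.001]
contact_force: [1.4, 0.1, 0.8]
grip_width: 0.763
finger_force: 0.0
t 7.45 rel mm [  20.1 -296.6   -3.7] az -180.0 toolz [ 0.001  0.    -1.   ] turn z 0.0
```

```bash
python3 -m handwheel '[{"gripper":70,"xyz":[4,-60,0],"turn":[0,0,0]},{"gripper":70,"xyz":[8,-120,0],"turn":[0,0,0]},{"gripper":70,"xyz":[12,-180,0],"turn":[0,0,0]},{"gripper":70,"xyz":[16,-240,0],"turn":[0,0,0]},{"gripper":70,"xyz":[20,-285,0],"turn":[0,0,0]},{"gripper":70,"xyz":[20,-297,0],"turn":[0,0,0]},{"gripper":70,"xyz":[20,-297,0],"turn":[0,0,0]},{"gripper":70,"xyz":[20,-297,0],"turn":[0,0,0]}]'
python3 - <<'E'
from h import *
o=robot.get_obs();C=cam("wrist",o);im=camera("wrist")[:,:,::-1];t=camera("top")[:,:,::-1]
cv2.imwrite("pics/w3.png",im);cv2.imwrite("pics/t3.png",t)
print(o["tool_pos"],proj(C,[.466,-.186,.146]),proj(cam("top"),[.638,-.044,.086]),proj(cam("top"),[.5,.3326,.075]))
a=im[100:400,80:580]; b=cv2.resize(t[110:230,330:430],(400,480),interpolation=2);c=cv2.resize(t[170:270,170:270],(400,400))
cv2.imwrite("pics/m3.png",np.vstack([np.hstack([cv2.resize(im,(400,300)),cv2.resize(t[150:300,170:370],(400,300))]),np.hstack([cv2.resize(t[110:210,320:440],(360,300),interpolation=2),np.zeros((300,440,3),np.uint8)])]))
E
```

```text
time_s: 8.45
tool_pos: [0.4666, -0.1828, 0.256]
orientation: [-0.001, 1.0, 0.0, -0.0]
contact_force: [-0.0, -0.7, 0.9]
grip_width: 0.763
finger_force: 0.0
[ 0.46659745 -0.1827813   0.25599635] (np.float64(319.84956226153287), np.float64(241.78177254491087)) (np.float64(374.7946402711649), np.float64(158.66169302431987)) (np.float64(217.65037173481477), np.float64(215.92515300551406))
```

View pics/m3.png

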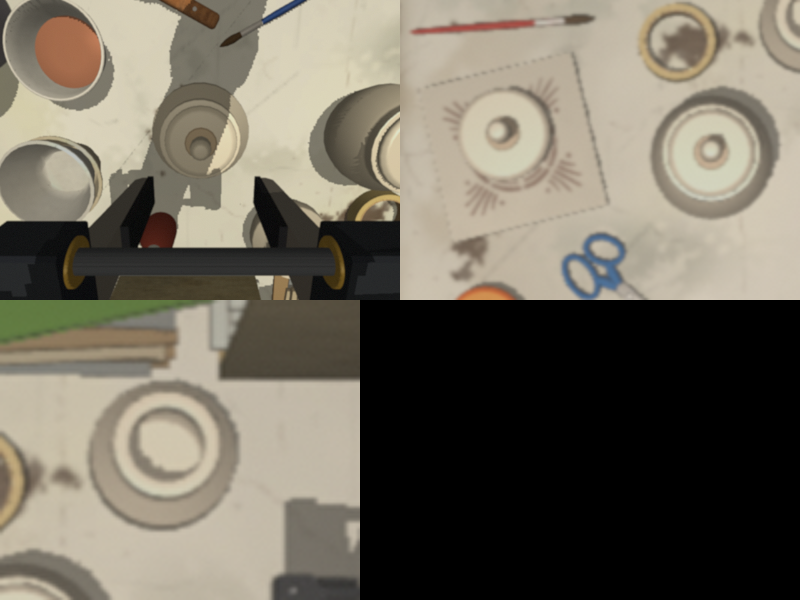

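```bash
cat >> h.py <<'E'
def rim(t,uv,z,r,C,out=None):
    "rim ring: bright region near predicted centre; fits outer rim contour"
    g=cv2.cvtColor(t,cv2.COLOR_BGR2GRAY);u,v=map(int,uv)
    E=cv2.Canny(cv2.GaussianBlur(g,(3,3),0),30,70)
    pts=np.argwhere(E[v-40:v+40,u-40:u+40])[:,::-1]+[u-40,v-40]
    W=np.array([onz(C,*p,z)[:2] for p in pts+0.0]); 
    c=onz(C,*uv,z)[:2]
    for w in(.008,.006,.004,.003,.003,.003):
        k=abs(np.linalg.norm(W-c,axis=1)-r)<w; A=W[k]
        s=np.linalg.lstsq(np.c_[2*A,np.ones(len(A))],(A**2).sum(1),rcond=None)[0];c=s[:2]
    print("rim",c.round(4),"r",np.sqrt(s[2]+c@c).round(4),"n",k.sum())
E
python3 - <<'E'
from h import *
o=robot.get_obs();C=cam("wrist",o);print(onz(C,320,237,.146))
t=cv2.imread("pics/t3.png");T=cam("top")
rim(t,(375.5,158),.086,.043,T);rim(t,(375.5,158),.086,.030,T)
E
```

```text
[ 0.46281113 -0.18606135  0.146     ]
rim [ 0.6411 -0.0447] r 0.0417 n 124
rim [ 0.6406 -0.0449] r 0.0309 n 95
```

```bash
python3 -m handwheel '[{"gripper":70,"xyz":[2.5,-2,50],"turn":[0,0,0]},{"gripper":70,"xyz":[2.5,-2,95],"turn":[0,0,0]},{"gripper":70,"xyz":[2.5,-2,115],"turn":[0,0,0]},{"gripper":70,"xyz":[2.5,-2,125],"turn":[0,0,0]},{"gripper":70,"xyz":[2.5,-2,125],"turn":[0,0,0]},{"gripper":70,"xyz":[2.5,-2,125],"turn":[0,0,0]},{"gripper":18,"xyz":[2.5,-2,125],"turn":[0,0,0]},{"gripper":18,"xyz":[2.5,-2,125],"turn":[0,0,0]},{"gripper":18,"xyz":[2.5,-2,125],"turn":[0,0,0]},{"gripper":18,"xyz":[2.5,-2,125],"turn":[0,0,0]}]' 30
```

```text
time_s: 9.8
tool_pos: [0.4638, -0.1866, 0.1313]
orientation: [-0.0, 1.0, 0.0, 0.0]
contact_force: [-0.3, 0.2, 0.2]
grip_width: 0.351
finger_force: 0.0
```

```bash
python3 -m handwheel '[{"gripper":18,"xyz":[0,0,0],"turn":[0,0,0]},{"gripper":18,"xyz":[0,0,-5],"turn":[0,0,0]},{"gripper":18,"xyz":[0,0,-20],"turn":[0,0,0]},{"gripper":18,"xyz":[0,0,-60],"turn":[0,0,0]},{"gripper":18,"xyz":[0,0,-110],"turn":[0,0,0]},{"gripper":18,"xyz":[0,0,-130],"turn":[0,0,0]},{"gripper":18,"xyz":[0,0,-130],"turn":[0,0,0]}]'
python3 - <<'E'
from h import *
rel([.641,-.045,.26],180)
t=camera("top")[:,:,::-1];s=camera("side")[:,:,::-1];w=camera("wrist")[:,:,::-1]
for n,i in zip("tsw",(t,s,w)):cv2.imwrite(f"pics/{n}4.png",i)
print(proj(cam("top"),[.465,-.183,.1]),proj(cam("side"),[.465,-.183,.1]))
E
```

```text
time_s: 10.68
tool_pos: [0.4647, -0.1869, 0.2635]
orientation: [-0.0, 1.0, -0.0, 0.002]
contact_force: [-0.5, 0.6, -1.6]
grip_width: 0.253
finger_force: 30.0
t 10.675 rel mm [-176.3  141.9    4.2] az -180.0 toolz [ 0.005 -0.001 -1.   ] turn z 0.0
(np.float64(434.8188576863496), np.float64(230.4450262066555)) (np.float64(289.91971565499466), np.float64(169.96835444866247))
```

```bash
sed -i 's/def rim(t,uv,z,r,C,out=None)/def rim(t,uv,z,r,C,h=40)/; s/v-40:v+40,u-40:u+40/max(v-h,0):v+h,max(u-h,0):u+h/; s/\[u-40,v-40\]/[max(u-h,0),max(v-h,0)]/' h.py
python3 - <<'E'
from h import *
o=robot.get_obs();C=cam("wrist",o);w=cv2.imread("pics/w4.png")
p=o["tool_pos"];z=p[2]-.021;uv=proj(C,[p[0],p[1],z]);print(uv)
rim(w,uv,z,.044,C,120)
t=cv2.imread("pics/t4.png");T=cam("top")
for r in(.05,.037):rim(t,proj(T,[.465,-.183,.1]),.1,r,T,45)
cv2.imwrite("pics/m4.png",np.hstack([cv2.resize(w,(533,400)),cv2.resize(t[190:270,410:463],(265,400))]))
E
```

```text
(np.float64(324.37824100683605), np.float64(297.52068157766695))
rim [ 0.4644 -0.1871] r 0.0436 n 869
rim [ 0.4659 -0.1866] r 0.0494 n 85
rim [ 0.4678 -0.1835] r 0.0371 n 46
```

View pics/m4.png

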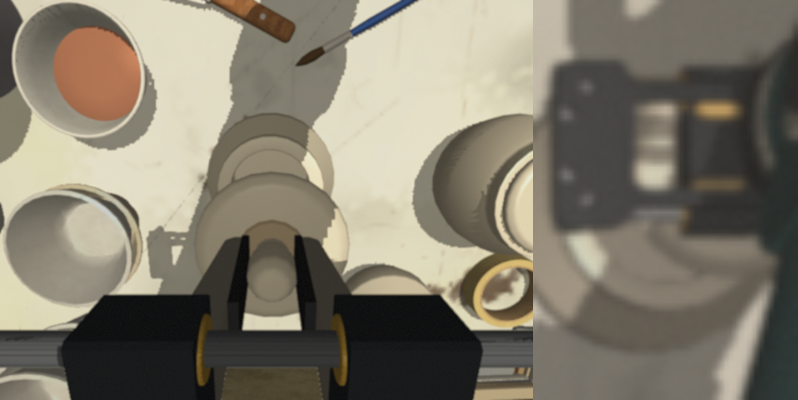

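The small lid is held level and centred: its flange fit lies within 1 mm of the TCP. I'm carrying it to the small crock.

```bash
python3 -m handwheel '[{"gripper":18,"xyz":[-35,28,0],"turn":[0,0,0]},{"gripper":18,"xyz":[-75,60,0],"turn":[0,0,0]},{"gripper":18,"xyz":[-115,93,0],"turn":[0,0,0]},{"gripper":18,"xyz":[-155,125,0],"turn":[0,0,0]},{"gripper":18,"xyz":[-176,142,20],"turn":[0,0,0]},{"gripper":18,"xyz":[-176,142,70],"turn":[0,0,0]},{"gripper":18,"xyz":[-176,142,110],"turn":[0,0,0]},{"gripper":18,"xyz":[-176,142,120],"turn":[0,0,0]},{"gripper":18,"xyz":[-176,142,120],"turn":[0,0,0]},{"gripper":18,"xyz":[-176,142,120],"turn":[0,0,0]}]'
python3 - <<'E'
from h import *
rel([.641,-.045,.117],180)
cv2.imwrite("pics/w5.png",camera("wrist")[:,:,::-1])
E
```

```text
time_s: 12.08
tool_pos: [0.6409, -0.0448, 0.1429]
orientation: [0.0, 1.0, -0.0, 0.001]
contact_force: [0.6, 0.2, -1.1]
grip_width: 0.253
finger_force: 30.0
t 12.075 rel mm [-0.  -0.2 25.9] az 180.0 toolz [ 0.003 -0.    -1.   ] turn z -0.0
```

View pics/w5.png

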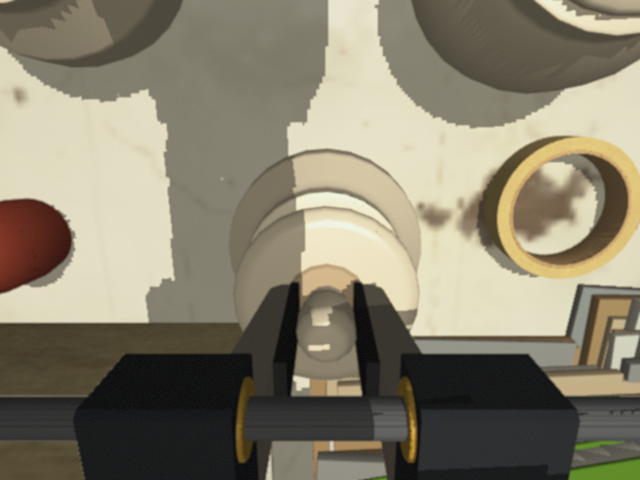

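The wrist view shows the lid (columns 234–418) centred over the belly (229–420), so y is good. I'm lowering it.

```bash
python3 -m handwheel '[{"gripper":18,"xyz":[0,0,6],"turn":[0,0,0]},{"gripper":18,"xyz":[0,0,11],"turn":[0,0,0]},{"gripper":18,"xyz":[0,0,15],"turn":[0,0,0]},{"gripper":18,"xyz":[0,0,18],"turn":[0,0,0]},{"gripper":18,"xyz":[0,0,20],"turn":[0,0,0]},{"gripper":18,"xyz":[0,0,20],"turn":[0,0,0]}]'
```

```text
time_s: 12.88
tool_pos: [0.6397, -0.0445, 0.121]
orientation: [-0.0, 1.0, -0.0, -0.0]
contact_force: [-0.2, 0.1, -1.5]
grip_width: 0.255
finger_force: 30.0
```

```bash
python3 -m handwheel '[{"gripper":18,"xyz":[0,0,1.5],"turn":[0,0,0]},{"gripper":18,"xyz":[0,0,3],"turn":[0,0,0]},{"gripper":18,"xyz":[0,0,4],"turn":[0,0,0]},{"gripper":18,"xyz":[0,0,4.5],"turn":[0,0,0]},{"gripper":18,"xyz":[0,0,4.5],"turn":[0,0,0]}]'
```

```text
time_s: 13.5
tool_pos: [0.6397, -0.0445, 0.1172]
orientation: [-0.0, 1.0, 0.0, 0.0]
contact_force: [-2.8, 1.0, 3.9]
grip_width: 0.253
finger_force: 30.0
```

Contact came at 0.117, the expected seated height. I'm releasing it and going to the medium lid.

```bash
python3 -m handwheel '[{"gripper":70,"xyz":[0,0,0],"turn":[0,0,0]},{"gripper":70,"xyz":[0,0,0],"turn":[0,0,0]},{"gripper":70,"xyz":[0,0,0],"turn":[0,0,0]},{"gripper":70,"xyz":[0,0,-40],"turn":[0,0,0]},{"gripper":70,"xyz":[0,0,-100],"turn":[0,0,0]},{"gripper":70,"xyz":[10,10,-148],"turn":[0,0,0]},{"gripper":70,"xyz":[50,35,-148],"turn":[0,0,0]},{"gripper":70,"xyz":[100,70,-148],"turn":[0,0,0]},{"gripper":70,"xyz":[150,105,-148],"turn":[0,0,0]},{"gripper":70,"xyz":[166,116,-148],"turn":[0,0,0]}]'
python3 -m handwheel '[{"gripper":70,"xyz":[0,0,0],"turn":[0,0,0]},{"gripper":70,"xyz":[0,0,0],"turn":[0,0,0]}]'
python3 - <<'E'
from h import *
o=robot.get_obs();C=cam("wrist",o);w=camera("wrist")[:,:,::-1];t=camera("top")[:,:,::-1];s=camera("side")[:,:,::-1]
for n,i in zip("tsw",(t,s,w)):cv2.imwrite(f"pics/{n}6.png",i)
print(o["tool_pos"]);P=[.473,.071,.16];print(proj(C,P))
rim(w,proj(C,[.473,.071,.124]),.124,.051,C,150)
T=cam("top")
for r in(.05,.037):rim(t,proj(T,[.465,-.185,.1]),.1,r,T,45)
cv2.imwrite("pics/m6.png",np.vstack([np.hstack([cv2.resize(w,(400,300)),cv2.resize(t[180:280,386:486],(300,300),interpolation=2)]),np.hstack([cv2.resize(s[180:280,200:300],(300,300),interpolation=2),cv2.resize(t[108:208,310:443],(400,300),interpolation=2)])]))
E
```

```text
time_s: 14.75
tool_pos: [0.4711, 0.0736, 0.2648]
orientation: [-0.002, 1.0, 0.001, -0.0]
contact_force: [0.7, -0.2, -0.5]
grip_width: 0.764
finger_force: 0.0
time_s: 15.0
tool_pos: [0.4747, 0.0707, 0.2649]
orientation: [0.001, 1.0, -0.0, 0.001]
contact_force: [-0.5, -0.7, -0.2]
grip_width: 0.762
finger_force: 0.0
[0.4747129  0.07069539 0.26491391]
(np.float64(325.3426238547294), np.float64(242.1365481299337))
rim [0.4734 0.0726] r 0.0507 n 798
rim [ 0.4656 -0.1865] r 0.049 n 153
rim [ 0.4653 -0.1862] r 0.0374 n 107
```

View pics/m6.png

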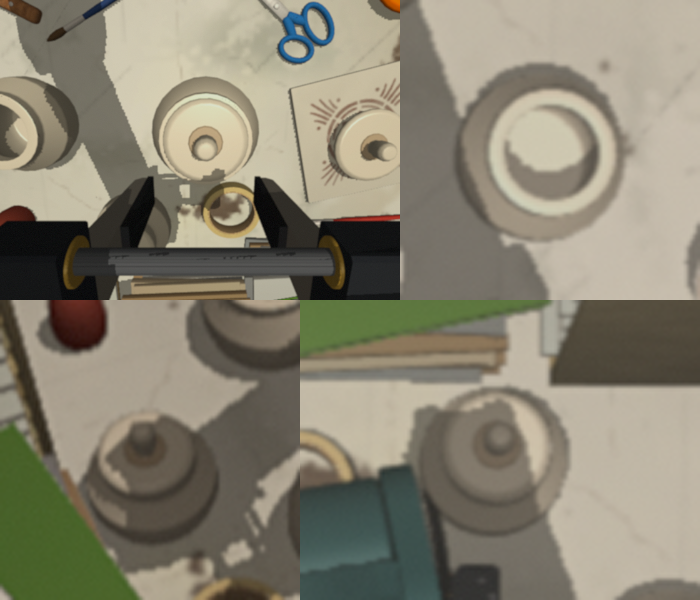

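The small lid sits flat on its crock. The medium crock's mouth is at (0.4655, -0.1864), and the two rim fits agree. The medium lid is at (0.4734, 0.072).

```bash
python3 -m handwheel '[{"gripper":70,"xyz":[0,1,40],"turn":[0,0,0]},{"gripper":70,"xyz":[0,1,90],"turn":[0,0,0]},{"gripper":70,"xyz":[0,1,110],"turn":[0,0,0]},{"gripper":70,"xyz":[0,1,120],"turn":[0,0,0]},{"gripper":70,"xyz":[0,1,120],"turn":[0,0,0]},{"gripper":70,"xyz":[0,1,120],"turn":[0,0,0]}]'
```

```text
time_s: 15.9
tool_pos: [0.4746, 0.0725, 0.1456]
orientation: [0.0, 1.0, 0.0, 0.001]
contact_force: [-0.6, -0.0, 0.0]
grip_width: 0.759
finger_force: 0.0
```

```bash
python3 -m handwheel '[{"gripper":20,"xyz":[0,0,0],"turn":[0,0,0]},{"gripper":20,"xyz":[0,0,0],"turn":[0,0,0]},{"gripper":20,"xyz":[0,0,0],"turn":[0,0,0]},{"gripper":20,"xyz":[0,0,0],"turn":[0,0,0]},{"gripper":20,"xyz":[0,0,0],"turn":[0,0,0]}]'
```

```text
time_s: 16.52
tool_pos: [0.4737, 0.0725, 0.1447]
orientation: [-0.0, 1.0, 0.0, 0.0]
contact_force: [-0.0, 0.0, 0.4]
grip_width: 0.275
finger_force: 30.0
```

```bash
python3 -m handwheel '[{"gripper":20,"xyz":[0,0,-5],"turn":[0,0,0]},{"gripper":20,"xyz":[0,0,-20],"turn":[0,0,0]},{"gripper":20,"xyz":[0,0,-60],"turn":[0,0,0]},{"gripper":20,"xyz":[0,0,-110],"turn":[0,0,0]},{"gripper":20,"xyz":[0,0,-120],"turn":[0,0,0]},{"gripper":20,"xyz":[0,0,-120],"turn":[0,0,0]},{"gripper":20,"xyz":[0,0,-120],"turn":[0,0,0]}]'
python3 - <<'E'
from h import *
o=robot.get_obs();C=cam("wrist",o);w=camera("wrist")[:,:,::-1];p=o["tool_pos"];z=p[2]-.021
cv2.imwrite("pics/w7.png",w);rim(w,proj(C,[p[0],p[1],z]),z,.051,C,140)
rel([.4655,-.1864,.26],180)
E
```

```text
time_s: 17.4
tool_pos: [0.4727, 0.0723, 0.2634]
orientation: [-0.0, 1.0, -0.0, -0.001]
contact_force: [-0.7, -0.5, -1.7]
grip_width: 0.274
finger_force: 30.0
rim [0.4708 0.0725] r 0.0501 n 1087
t 17.45 rel mm [   7.3 -258.6    3.5] az -180.0 toolz [-0.003 -0.001 -1.   ] turn z 0.0
```

```bash
python3 -m handwheel '[{"gripper":20,"xyz":[1,-40,0],"turn":[0,0,0]},{"gripper":20,"xyz":[2,-95,0],"turn":[0,0,0]},{"gripper":20,"xyz":[3,-150,0],"turn":[0,0,0]},{"gripper":20,"xyz":[5,-205,0],"turn":[0,0,0]},{"gripper":20,"xyz":[6.5,-245,10],"turn":[0,0,0]},{"gripper":20,"xyz":[6.5,-258.5,50],"turn":[0,0,0]},{"gripper":20,"xyz":[6.5,-258.5,95],"turn":[0,0,0]},{"gripper":20,"xyz":[6.5,-258.5,108],"turn":[0,0,0]},{"gripper":20,"xyz":[6.5,-258.5,108],"turn":[0,0,0]},{"gripper":20,"xyz":[6.5,-258.5,108],"turn":[0,0,0]}]'
python3 -c "
from h import *
rel([.466,-.1864,.1307],180)"
```

```text
time_s: 18.7
tool_pos: [0.4683, -0.1862, 0.158]
orientation: [-0.0, 1.0, -0.0, 0.001]
contact_force: [0.8, 0.3, 0.1]
grip_width: 0.277
finger_force: 30.0
t 18.7 rel mm [ 2.4 -0.2 27.3] az -180.0 toolz [ 0.002 -0.    -1.   ] turn z 0.001
```

```bash
python3 -m handwheel '[{"gripper":20,"xyz":[1,0,7],"turn":[0,0,0]},{"gripper":20,"xyz":[1,0,12],"turn":[0,0,0]},{"gripper":20,"xyz":[1,0,16],"turn":[0,0,0]},{"gripper":20,"xyz":[1,0,19],"turn":[0,0,0]},{"gripper":20,"xyz":[1,0,21],"turn":[0,0,0]},{"gripper":20,"xyz":[1,0,21],"turn":[0,0,0]},{"gripper":20,"xyz":[1,0,21],"turn":[0,0,0]}]'
```

```text
time_s: 19.58
tool_pos: [0.4663, -0.1861, 0.1357]
orientation: [-0.0, 1.0, -0.0, 0.0]
contact_force: [-0.2, 0.9, -0.7]
grip_width: 0.273
finger_force: 30.0
```

```bash
python3 -m handwheel '[{"gripper":20,"xyz":[0,0,1.5],"turn":[0,0,0]},{"gripper":20,"xyz":[0,0,3],"turn":[0,0,0]},{"gripper":20,"xyz":[0,0,4.5],"turn":[0,0,0]},{"gripper":20,"xyz":[0,0,5.3],"turn":[0,0,0]},{"gripper":20,"xyz":[0,0,5.5],"turn":[0,0,0]},{"gripper":20,"xyz":[0,0,5.5],"turn":[0,0,0]}]'
```

```text
time_s: 20.32
tool_pos: [0.4662, -0.186, 0.1307]
orientation: [-0.0, 1.0, 0.0, 0.0]
contact_force: [-2.4, 0.0, 5.1]
grip_width: 0.273
finger_force: 30.0
```

The medium lid is seated with contact at 0.1307. I'm releasing it and returning to the large lid on the tile.

```bash
python3 -m handwheel '[{"gripper":70,"xyz":[0,0,0],"turn":[0,0,0]},{"gripper":70,"xyz":[0,0,0],"turn":[0,0,0]},{"gripper":70,"xyz":[0,0,0],"turn":[0,0,0]},{"gripper":70,"xyz":[0,0,-40],"turn":[0,0,0]},{"gripper":70,"xyz":[0,0,-90],"turn":[0,0,0]},{"gripper":70,"xyz":[-5,40,-110],"turn":[0,0,0]},{"gripper":70,"xyz":[-10,100,-110],"turn":[0,0,0]},{"gripper":70,"xyz":[-15,160,-110],"turn":[0,0,0]},{"gripper":70,"xyz":[-20,220,-110],"turn":[0,0,0]},{"gripper":70,"xyz":[-22,275,-110],"turn":[0,0,0]}]'
python3 -m handwheel '[{"gripper":70,"xyz":[-3,50,0],"turn":[0,0,0]},{"gripper":70,"xyz":[-6,105,0],"turn":[0,0,0]},{"gripper":70,"xyz":[-9,160,0],"turn":[0,0,0]},{"gripper":70,"xyz":[-12,215,40],"turn":[0,0,0]},{"gripper":70,"xyz":[-12,240,80],"turn":[0,0,0]},{"gripper":70,"xyz":[-12,244,80],"turn":[0,0,0]},{"gripper":70,"xyz":[-12,244,80],"turn":[0,0,0]},{"gripper":70,"xyz":[-12,244,80],"turn":[0,0,0]}]'
python3 - <<'E'
from h import *
o=robot.get_obs();C=cam("wrist",o);w=camera("wrist")[:,:,::-1];t=camera("top")[:,:,::-1]
cv2.imwrite("pics/w8.png",w);cv2.imwrite("pics/t8.png",t)
rim(w,proj(C,[.5,.3326,.031]),.031,.058,C,150)
T=cam("top")
for r in(.057,.044):rim(t,proj(T,[.472,.072,.114]),.114,r,T,50)
rel([.5,.3326,.053],180)
cv2.imwrite("pics/m8.png",np.vstack([np.hstack([cv2.resize(w,(400,300)),cv2.resize(t[180:280,386:486],(300,300),interpolation=2)]),np.hstack([cv2.resize(t[176:276,276:376],(300,300),interpolation=2),cv2.resize(t[108:208,310:443],(400,300),interpolation=2)])]))
E
```

```text
time_s: 21.58
tool_pos: [0.4882, 0.0911, 0.2403]
orientation: [-0.0, 1.0, 0.0, 0.0]
contact_force: [1.3, -0.5, 0.2]
grip_width: 0.759
finger_force: 0.0
time_s: 22.58
tool_pos: [0.5017, 0.3317, 0.1622]
orientation: [0.001, 1.0, 0.001, 0.001]
contact_force: [-0.1, -0.4, 0.8]
grip_width: 0.76
finger_force: 0.0
rim [0.5009 0.3323] r 0.0577 n 807
rim [0.4739 0.0737] r 0.056 n 170
rim [0.473  0.0746] r 0.0451 n 74
t 22.675 rel mm [  1.6   0.4 109. ] az 179.9 toolz [ 0.002  0.002 -1.   ] turn z -0.002
```

View pics/m8.png

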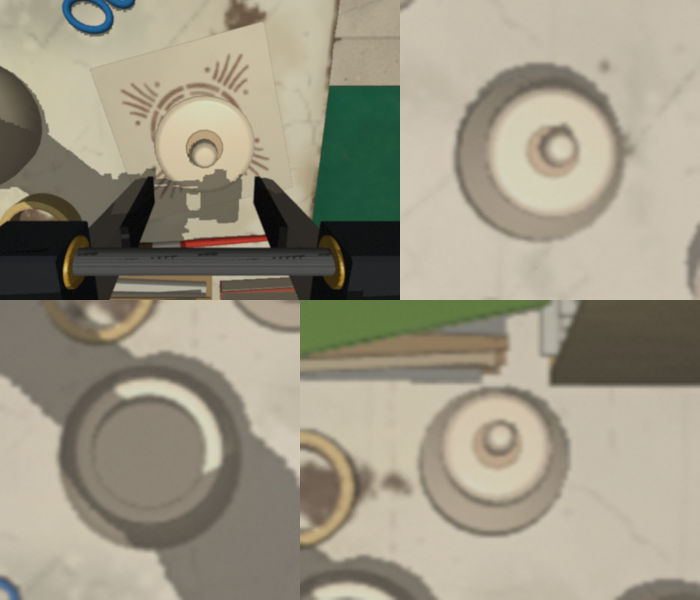

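Both lids are seated flat. The large crock is open, with its mouth at about (0.4735, 0.074). I'm grasping the large lid.

```bash
python3 -m handwheel '[{"gripper":70,"xyz":[0,0.5,50],"turn":[0,0,0]},{"gripper":70,"xyz":[0,0.5,90],"turn":[0,0,0]},{"gripper":70,"xyz":[0,0.5,104],"turn":[0,0,0]},{"gripper":70,"xyz":[0,0.5,109],"turn":[0,0,0]},{"gripper":70,"xyz":[0,0.5,109],"turn":[0,0,0]},{"gripper":22,"xyz":[0,0.5,109],"turn":[0,0,0]},{"gripper":22,"xyz":[0,0.5,109],"turn":[0,0,0]},{"gripper":22,"xyz":[0,0.5,109],"turn":[0,0,0]},{"gripper":22,"xyz":[0,0.5,109],"turn":[0,0,0]},{"gripper":22,"xyz":[0,0.5,109],"turn":[0,0,0]}]'
python3 -m handwheel '[{"gripper":22,"xyz":[0,0,0],"turn":[0,0,0]}]'
```

```text
time_s: 23.92
tool_pos: [0.5002, 0.3333, 0.0513]
orientation: [-0.0, 1.0, -0.0, -0.0]
contact_force: [-0.7, -1.0, 1.6]
grip_width: 0.299
finger_force: 30.0
time_s: 24.05
tool_pos: [0.5002, 0.3333, 0.0513]
orientation: [-0.0, 1.0, -0.0, -0.0]
contact_force: [-0.3, -0.2, 1.5]
grip_width: 0.296
finger_force: 30.0
```

```bash
python3 -m handwheel '[{"gripper":22,"xyz":[0,0,-5],"turn":[0,0,0]},{"gripper":22,"xyz":[0,0,-20],"turn":[0,0,0]},{"gripper":22,"xyz":[0,0,-70],"turn":[0,0,0]},{"gripper":22,"xyz":[0,0,-130],"turn":[0,0,0]},{"gripper":22,"xyz":[0,0,-180],"turn":[0,0,0]},{"gripper":22,"xyz":[0,0,-190],"turn":[0,0,0]},{"gripper":22,"xyz":[0,0,-190],"turn":[0,0,0]},{"gripper":22,"xyz":[0,0,-190],"turn":[0,0,0]}]'
python3 - <<'E'
from h import *
o=robot.get_obs();C=cam("wrist",o);w=camera("wrist")[:,:,::-1];p=o["tool_pos"];z=p[2]-.021
cv2.imwrite("pics/w9.png",w);rim(w,proj(C,[p[0],p[1],z]),z,.058,C,150)
rel([.4735,.074,.25],180)
E
```

```text
time_s: 25.05
tool_pos: [0.4991, 0.3328, 0.2391]
orientation: [-0.0, 1.0, -0.001, -0.001]
contact_force: [-0.7, 0.0, -3.4]
grip_width: 0.298
finger_force: 30.0
rim [0.5017 0.3327] r 0.0576 n 1293
t 25.1 rel mm [  25.7 -258.8  -10.3] az -180.0 toolz [-0.003 -0.002 -1.   ] turn z 0.0
```

```bash
python3 -m handwheel '[{"gripper":22,"xyz":[4,-40,0],"turn":[0,0,0]},{"gripper":22,"xyz":[10,-95,0],"turn":[0,0,0]},{"gripper":22,"xyz":[16,-150,0],"turn":[0,0,0]},{"gripper":22,"xyz":[22,-205,0],"turn":[0,0,0]},{"gripper":22,"xyz":[27,-245,0],"turn":[0,0,0]},{"gripper":22,"xyz":[27,-259,20],"turn":[0,0,0]},{"gripper":22,"xyz":[27,-259,50],"turn":[0,0,0]},{"gripper":22,"xyz":[27,-259,69],"turn":[0,0,0]},{"gripper":22,"xyz":[27,-259,69],"turn":[0,0,0]},{"gripper":22,"xyz":[27,-259,69],"turn":[0,0,0]}]'
python3 - <<'E'
from h import *
rel([.473,.074,.1443],180)
cv2.imwrite("pics/w10.png",camera("wrist")[:,:,::-1])
E
```

```text
time_s: 26.35
tool_pos: [0.4734, 0.0744, 0.1723]
orientation: [-0.0, 1.0, -0.0, -0.0]
contact_force: [0.5, -1.5, -1.2]
grip_width: 0.294
finger_force: 30.0
t 26.35 rel mm [ 0.4 -0.4 28. ] az -180.0 toolz [-0. -0. -1.] turn z 0.0
```

View pics/w10.png

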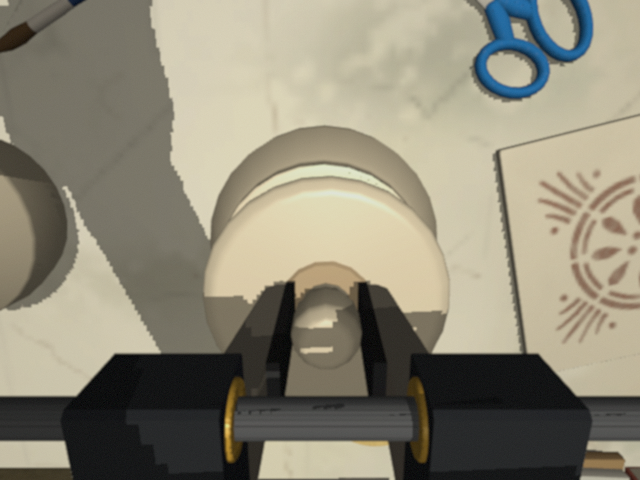

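The belly spans columns 212–437 (centre 324.5) and the lid 204–449 (centre 326.5), so the lid is about 1 mm too far in +y. I'm correcting that and lowering.

```bash
python3 -m handwheel '[{"gripper":22,"xyz":[0,-1,7],"turn":[0,0,0]},{"gripper":22,"xyz":[0,-1,13],"turn":[0,0,0]},{"gripper":22,"xyz":[0,-1,18],"turn":[0,0,0]},{"gripper":22,"xyz":[0,-1,21],"turn":[0,0,0]},{"gripper":22,"xyz":[0,-1,23],"turn":[0,0,0]},{"gripper":22,"xyz":[0,-1,23],"turn":[0,0,0]},{"gripper":22,"xyz":[0,-1,23],"turn":[0,0,0]}]'
```

```text
time_s: 27.28
tool_pos: [0.4734, 0.0735, 0.1493]
orientation: [-0.0, 1.0, 0.0, 0.0]
contact_force: [0.0, -0.4, -1.1]
grip_width: 0.299
finger_force: 30.0
```

```bash
python3 -m handwheel '[{"gripper":22,"xyz":[0,0,1.5],"turn":[0,0,0]},{"gripper":22,"xyz":[0,0,3],"turn":[0,0,0]},{"gripper":22,"xyz":[0,0,4.2],"turn":[0,0,0]},{"gripper":22,"xyz":[0,0,5.2],"turn":[0,0,0]},{"gripper":22,"xyz":[0,0,5.4],"turn":[0,0,0]},{"gripper":22,"xyz":[0,0,5.4],"turn":[0,0,0]}]'
```

```text
time_s: 28.02
tool_pos: [0.473, 0.0734, 0.1442]
orientation: [-0.0, 1.0, 0.0, -0.0]
contact_force: [-2.9, -0.8, 5.2]
grip_width: 0.301
finger_force: 30.0
```

Contact came at the expected 0.1442. I'm releasing, retreating and checking.

```bash
python3 -m handwheel '[{"gripper":70,"xyz":[0,0,0],"turn":[0,0,0]},{"gripper":70,"xyz":[0,0,0],"turn":[0,0,0]},{"gripper":70,"xyz":[0,0,0],"turn":[0,0,0]},{"gripper":70,"xyz":[0,0,-40],"turn":[0,0,0]},{"gripper":70,"xyz":[0,0,-90],"turn":[0,0,0]},{"gripper":70,"xyz":[0,40,-110],"turn":[0,0,0]},{"gripper":70,"xyz":[0,100,-110],"turn":[0,0,0]},{"gripper":70,"xyz":[0,160,-110],"turn":[0,0,0]},{"gripper":70,"xyz":[0,220,-110],"turn":[0,0,0]},{"gripper":70,"xyz":[0,220,-110],"turn":[0,0,0]}]'
python3 - <<'E'
from h import *
s=camera("side")[:,:,::-1];t=camera("top")[:,:,::-1]
cv2.imwrite("pics/m11.png",np.hstack([cv2.resize(s[140:290,210:360],(400,400),interpolation=2),cv2.resize(t[120:280,310:470],(400,400),interpolation=2)]))
E
```

```text
time_s: 29.28
tool_pos: [0.4716, 0.2987, 0.2531]
orientation: [-0.004, 1.0, 0.001, -0.0]
contact_force: [-0.3, -0.7, 0.1]
grip_width: 0.761
finger_force: 0.0
```

View pics/m11.png

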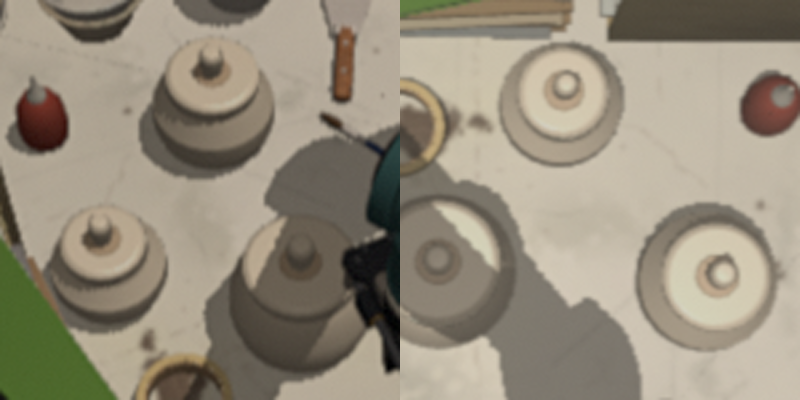

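All three lids lie flat on their own crocks, and the bystanders are where they were.

```bash
python3 -c "
from plant import robot
print(robot.finish_job())"
```

```text
the job is handed in; nothing more can be done
None
```

All three lids are seated flat on their own crocks, the bystanders stand where they were, and the job was handed in at about 29 s of the 104 s allowed.

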